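# Start the bench polisher with the bent rod

### The job

Get the polisher going: lay the silver medallion, face up, in the middle of the round rubber pad and put the knobbed cover down over it, centred on the pad and level on the deck. Then take the bent rod from its rest, reach over the splash guard with it and pull the switch lever behind the guard all the way towards the guard, touching the lever with the rod only. Finally lay the rod back in its rest, hook hanging down as before, and leave the loose tools lying on the bench where they are.

Things in the scene. Friction and masses are not known exactly. Their poses are not given: they have to be found in the camera images.
- silver_medallion: Silver rosette bedded in a dark pitch disc, 65 mm in diameter, 12 mm thick, lying face up on a wooden riser, its underside 30 mm above the bench, its rim overhanging all round; about 60 g. Origin: centre of its underside, z up through the face.
- cover: Round aluminium cover, open below, standing on the bench: 106 mm in diameter, inside diameter at least 97 mm at the rim, 52 mm high (inside height 48 mm), with a black knob 25 mm in diameter on top, the knob from 60 to 82 mm above the rim; 140 g. Origin: centre of the rim plane (underside), z up.
- cover_knob (a point): Centre of the cover's knob, 71 mm above the rim plane.
- polisher: Grey bench polisher, fixed, 285 x 190 mm; origin at bench level under the splash guard, x from front (robot's side) to back, y along the guard. Flat deck 30 mm above the bench, x = -140 to 145 mm. Switch behind the guard: pivot at x = 55, y = 0, 50 mm above the bench. Rear rib at x = 129 to 143 mm, top 95 mm above the bench; the space between guard and rib is open above.
- pad (a point): Centre of the top face of the round black rubber pad on the polisher's front deck: 50 mm in diameter, 25 mm high, top 55 mm above the bench, 80 mm in front of the guard.
- switch (a joint): Angle of the toggle lever behind the guard: 0 = off, leaning 0.5 rad back, away from the guard; 1.0 = on, leaning 0.5 rad towards the guard (end stop). It stays where it is left; about 1 N at its end moves it. Starts at 0 to 0.15.
- switch_end (a point): Free end of the toggle lever: 62 mm from its pivot, the last 20 mm a black grip 18 mm in diameter, the rest a 12 mm steel stem. 104 mm above the bench at either end of its swing, 112 mm when upright; off, it lies 85 mm behind the guard's middle, on, 25 mm behind it.
- rod: Bent rod, about 110 g: wooden handle 110 mm long, 14 mm wide, 18 mm high, then a 10 mm thick steel rod, straight on, then bent down at a right angle. Origin: centre of the handle; x along the handle towards the bend, z up; the down-turned part is at x = 145 mm and ends at z = -85 mm. Rests level in its rest, hook hanging down, handle centre 109 mm above the bench.
- rod_end (a point): Lower end of the rod's down-turned part: x = 145, z = -85 mm in the rod's frame.
- rod_rest: Fixed rest: two upright forks on a 120 x 70 mm base, origin at its underside centre, x along the rod towards the hook. Forks 8 mm thick, at x = +-40 mm, the handle free between them for fingers; saddles 100 mm above the bench, slots 21 mm wide at the bottom, flaring to 40 mm at the prong tips 128 mm up. Lift the rod straight up.
- pliers_red: Small pliers with red grips on the bench, bystander.
- dividers: Spring dividers lying on the bench, bystander.
- gem_box: White frame box 52 mm square, 11 mm high, bystander.
- needle_file: Needle file with orange handle, 160 mm, bystander.
- guard_top (a point): Middle of the top edge of the polisher's upright steel splash guard: 134 mm above the bench, 5 mm thick (7 mm at the rolled top), 180 mm wide, between the pad and the switch.
- riser: Plain wooden block, fixed, 40 x 40 x 30 mm high, carrying the medallion at the start. Origin: centre of its underside.
- ball_vice: Heavy grey ball-shaped engraving vice, fixed obstacle, 131 mm in diameter, 153 mm high, on the bench between the riser and cover and the polisher. Origin: centre of its underside. Carry things over it. (Also fixed: a lamp tube over the bench, left to right at x = 635 mm, lowest 570 mm above the bench at its right end: keep the wrist clear.)

How it is judged:
By the outcome, as a careful person would: the job done as asked, in the order asked, and still so for the second after the job is handed in, with the robot touching nothing.
It also fails if it takes over 72 s, if anything falls off the work surface, if the arm or the gripper's body presses on something with over 40 N, if the wrist force passes 120 N, or if a joint passes its speed limit or range.

### The arm

A 7-joint arm with a two-finger parallel gripper is mounted at the origin on a cart in front of the work surface, level with it; the furniture and walls round the work are solid. World frame = base frame: x ahead of the robot, y to its left, z up, the work surface at z = 0. Lengths are in m, angles in rad, forces in N, time in s.
With the tool pointing down it reaches from about 0.4 to 0.875 m from the base axis. Payload 6.5 kg.
Tool frame: the origin (TCP) lies on the centre line of the jaws, within the pads' length; the fingertips stand 11 mm ahead of it and the grasp point (between the pads) lies 8 mm behind it (manip.nose_length is the distance from the TCP to the fingertips, in m); z points along the fingers, y is the line along which they close (so a half turn about z gives the same grasp; the last joint's range is limited). The gripper opens to 85 mm and grips with 20 to 120 N. Pads are 22 mm wide; open, the fingers measure 114 mm over their backs; the gripper's body (76 mm by 85 mm) begins 54 mm behind the grasp point. The pads swing forward as they close: fully open they stand 13 mm farther back than shut.
Start: joints at [-1.393, 0.536, -0.004, 1.538, 0.003, 1.067, -0.071], TCP at [0.157, 0.631, 0.242] pointing down, gripper open.
Joint ranges: [-2.7, 2.7], [-0.37, 2.16], [-1.27, 1.26], [0.24, 2.4], [-1.31, 4.45], [0.19, 1.91], [-2.76, 2.76]. Speed limits (rad/s): [2.39, 2.39, 3.14, 3.14, 3.14, 3.14, 3.14].

### API

Orientations are given as a 3x3 rotation matrix whose columns are the frame's x, y, z axes.
In Python, from bench import state, optics, manip gives the robot as it stands.
- The arm moves only by the shell command python3 -m crank 'ROWS' [FORCE]. ROWS is a JSON object of lists of equal length, an entry for each row: "claw": the opening, from -1 (shut) to 1 (fully open); "linear": the shift along the world's x, y, z in units of 0.05 m (1.0 is 0.05 m), a list of three; "dr": the turn, a rotation vector about the world's x, y, z in units of 6 degrees (1.0 is 6 degrees), a list of three. A call has 1 to 12 rows; each row shifts and turns the commanded pose from where the row before left it; what a row does not reach is not made up. A row lasts 1/10 s, in which the tool goes at most 50 mm and 8.59 degrees, less where a joint would pass 70% of its speed; a pose out of reach is approached as far as the arm can. A call with a number of a shift or a turn outside -1 to 1 is refused whole. A call with a gripper value outside its range is refused whole. The fingers move at their own pace and stop on an object; FORCE is the grip in N (left out, the last holds). Time passes only in rows, so rows that do not move let the fingers close. It gives the time, the measured TCP pose, the force, the opening and the grip force at its end, in the units of the state.
- state(): the state, without advancing time (a new reading comes with each control period).
- optics.grab_frame(name): name is "scene" or "top" or "wrist"; returns a dict with "pixels" (420x560x3 uint8, red, green, blue), "intrinsics" (3x3 intrinsics, pixels), "k1" (the pictures are not rectified: a ray, as slopes to the right and down, at radius r is drawn at 1 + k1 r^2 times it, then the intrinsics apply), "R" (3x3) and "t" (3): a world point X has camera coordinates R X + t; the wrist camera has in their place "tool_from_camera" (4x4, takes a point from camera to tool coordinates, whose origin is the TCP and whose axes are the flange's). Camera axes: x right, y down, z forward; pixel columns grow to the right and rows downward; lengths in m; the calibration is good to about 2 mm. A picture is of the moment at which its call begins: read the wrist's pose just before it. There is no depth.
- manip.close_job(): hands the job in; it is judged then, once.
The state is a dict: "t": time; "qpos": joint angles; "qd": joint speeds; "tau": joint torques, N m; "tool_pos": TCP position; "tcp_rot": TCP orientation; "ft_force": force on the tool from outside, world axes, zero at the start; "torque": the same for the moment, N m; "grip_width": opening from 0.0 (shut) to 1.0 (fully open); "grasp_force": force on a finger pad.
Only numpy, scipy, OpenCV 4.12 (cv2) and the standard library are available. Lean on these libraries where they do the work, as an engineer would, in place of code of your own. Each camera call takes 0.05 s, during which the arm holds its last target. There are 200 camera calls.

## Working session

There is one attempt and no reset: what is moved stays moved. The work goes in short steps, Python scripts to look and compute and a shell command to move; the robot and the scene stay as the last step left them, time stands still between calls to the robot, and variables do not carry over. Pictures are saved under pics/ and viewed, at most 10 in all, crops included, and the job is handed in when it is done.

```bash
ls; mkdir -p pics; cat > h.py <<'E'
import numpy as np, cv2
from bench import state, optics, manip
def grab(n):
    s=state(); f=optics.grab_frame(n); 
    if n=="wrist":
        T=np.array(f["tool_from_camera"]); Rt=np.array(s["tcp_rot"]); 
        f["Rc"]=Rt@T[:3,:3]; f["c"]=Rt@T[:3,3]+np.array(s["tool_pos"])
    else:
        R=np.array(f["R"]); f["Rc"]=R.T; f["c"]=-R.T@np.array(f["t"])
    return f
def save(f,name): cv2.imwrite("pics/"+name,f["pixels"][:,:,::-1])
def ray(f,u,v):
    K=np.array(f["intrinsics"]); d=np.array([(u-K[0,2])/K[0,0],(v-K[1,2])/K[1,1]]); s=d.copy()
    for _ in range(20): s=d/(1+f["k1"]*(s@s))
    return f["Rc"]@np.array([s[0],s[1],1])
def onz(f,u,v,z):
    r=ray(f,u,v); return f["c"]+r*(z-f["c"][2])/r[2]
def proj(f,X):
    p=f["Rc"].T@(np.array(X)-f["c"]); s=p[:2]/p[2]; s=s*(1+f["k1"]*(s@s)); K=np.array(f["intrinsics"])
    return K[0,0]*s[0]+K[0,2],K[1,1]*s[1]+K[1,2]
def tri(f,p,g,q):
    a=ray(f,*p);b=ray(g,*q); M=np.c_[a,-b]; x=np.linalg.lstsq(M,g["c"]-f["c"],rcond=None)[0]
    A=f["c"]+a*x[0];B=g["c"]+b*x[1]; return (A+B)/2,np.linalg.norm(A-B)
E
python3 - <<'E'
from h import *
s=state(); print(s)
for n in("scene","top"):
    f=grab(n); save(f,n+".png"); print(n,f["c"].round(3),f["Rc"].round(3).tolist(),f["k1"],f["intrinsics"])
E
```

```text
pics
{'t': 0.0, 'qpos': array([-1.39321247,  0.53716577, -0.00443112,  1.53887392,  0.00258943,
        1.06728919, -0.07123198]), 'qd': array([ 0.00033076, -0.00123086,  0.00034231,  0.00051482,  0.00281468,
       -0.00085533, -0.00150473]), 'tau': array([ 1.99596620e-04, -5.83405209e+01,  1.04889382e+00, -2.59107453e+01,
        1.23516991e-02,  9.57431796e-03,  2.82669197e-05]), 'tool_pos': array([0.15676502, 0.63018284, 0.24141309]), 'tcp_rot': array([[-9.70438466e-01,  2.41348492e-01, -2.98551143e-04],
       [ 2.41348646e-01,  9.70436977e-01, -1.70453593e-03],
       [-1.21662108e-04, -1.72620215e-03, -9.99998503e-01]]), 'ft_force': array([-0.66660287, -0.21464105,  0.77011979]), 'torque': array([-0.05405733, -0.01009418, -0.01953918]), 'grasp_force': 0.0, 'grip_width': 1.0011835663739277}
scene [1.406 0.843 1.422] [[-0.697, 0.522, -0.492], [0.717, 0.517, -0.467], [0.011, -0.678, -0.735]] -0.10905885459762123 [[529.18623106   0.         286.88240907]
 [  0.         529.18623106 217.45797104]
 [  0.           0.           1.        ]]
top [0.344 0.04  1.484] [[0.024, -0.991, 0.135], [-1.0, -0.024, 0.001], [0.003, -0.135, -0.991]] -0.0690554276585691 [[527.47866157   0.         278.31826302]
 [  0.         527.47866157 213.28677735]
 [  0.           0.           1.        ]]
```

View pics/scene.png

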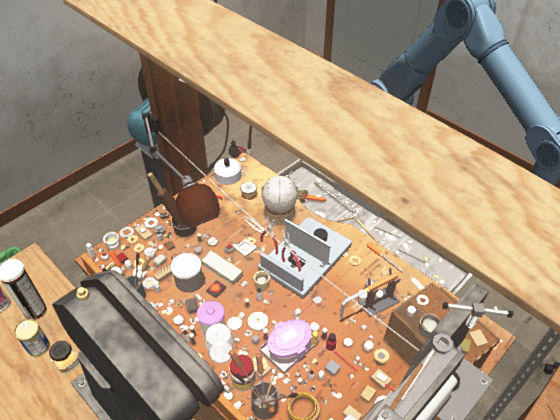

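View pics/top.png

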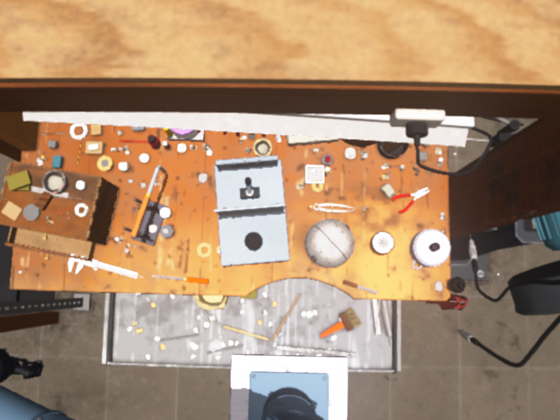

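The top view shows the cover (knob at 434,247), medallion (382,242), vice (329,243), pad (254,241), guard near row 207, lever (249,187) and rod and rest around (150,205). I'll measure these and zoom in.

```bash
python3 - <<'E'
from h import *
f=grab("top"); g=grab("scene")
np.set_printoptions(precision=4,suppress=True)
P=f["pixels"]; hsv=cv2.cvtColor(P,cv2.COLOR_RGB2HSV)
def blob(mask,x0,x1,y0,y1):
    m=np.zeros(mask.shape,np.uint8); m[y0:y1,x0:x1]=mask[y0:y1,x0:x1]
    n,l,st,c=cv2.connectedComponentsWithStats(m); i=1+np.argmax(st[1:,4]); return c[i],st[i]
dark=(hsv[:,:,2]<70).astype(np.uint8)
for n,b,z in(("pad",(235,275,225,256),.055),("knob",(415,450,230,262),.082)):
    c,s=blob(dark,*b); print(n,c,s,onz(f,*c,z))
gray=((hsv[:,:,1]<60)&(hsv[:,:,2]>80)).astype(np.uint8)
for n,b,z in(("cover",(405,456,222,270),.04),("med",(366,400,226,260),.042)):
    c,s=blob(gray,*b); print(n,c,s,onz(f,*c,z))
a=cv2.resize(P[140:280,120:290],None,fx=3.5,fy=3.5,interpolation=cv2.INTER_CUBIC)
b=cv2.resize(P[215:275,300:460],None,fx=3.5,fy=1*3.5,interpolation=cv2.INTER_CUBIC)
cv2.imwrite("pics/a.png",a[:,:,::-1])
b=cv2.resize(g["pixels"][205:330,240:420],None,fx=4.4,fy=4.4,interpolation=cv2.INTER_CUBIC)
cv2.imwrite("pics/b.png",b[:,:,::-1])
E
```

```text
Traceback (most recent call last):
ValueError: attempt to get argmax of an empty sequence
```

```bash
cat > m.py <<'E'
from h import *
f=grab("top"); g=grab("scene")
np.set_printoptions(precision=4,suppress=True)
P=np.ascontiguousarray(f["pixels"]); hsv=cv2.cvtColor(P,cv2.COLOR_RGB2HSV)
a=cv2.resize(P[140:280,120:290],None,fx=4,fy=4,interpolation=cv2.INTER_CUBIC)
cv2.imwrite("pics/a.png",a[:,:,::-1])
b=cv2.resize(g["pixels"][205:330,240:420],None,fx=4.4,fy=4.4,interpolation=cv2.INTER_CUBIC)
cv2.imwrite("pics/b.png",b[:,:,::-1])
print(P[241,240:268,:].tolist())
def blob(mask,x0,x1,y0,y1):
    n,l,st,c=cv2.connectedComponentsWithStats(np.ascontiguousarray(mask[y0:y1,x0:x1]),connectivity=4)
    if n<2: return np.zeros(2),0
    i=1+np.argmax(st[1:,4]); return c[i]+[x0,y0],st[i]
dark=(hsv[:,:,2]<90).astype(np.uint8)
for n,b,z in(("pad",(235,275,225,256),.055),("knob",(415,450,230,262),.082)):
    c,s=blob(dark,*b); print(n,c,s,onz(f,*c,z))
gray=((hsv[:,:,1]<60)&(hsv[:,:,2]>80)).astype(np.uint8)
for n,b,z in(("cover",(405,456,222,270),.04),("med",(366,400,226,260),.042)):
    c,s=blob(gray,*b); print(n,c,s,onz(f,*c,z))
E
python3 m.py
```

```text
[[229, 235, 240], [229, 235, 241], [229, 234, 240], [216, 225, 232], [160, 164, 172], [95, 90, 91], [77, 67, 66], [78, 69, 68], [79, 70, 69], [78, 71, 69], [77, 69, 68], [78, 70, 69], [79, 70, 70], [79, 71, 70], [77, 70, 69], [78, 71, 70], [78, 71, 69], [78, 71, 70], [78, 71, 69], [77, 70, 69], [76, 69, 68], [85, 79, 80], [145, 151, 157], [217, 226, 234], [227, 233, 238], [226, 232, 237], [226, 232, 238], [226, 232, 238]]
pad [253.2727 240.8278] [ 11   8  16  17 209] [0.4624 0.1071 0.055 ]
knob [431.3333 247.1667] [16 15  2  5  6] [ 0.4541 -0.3708  0.082 ]
cover [430.0439 248.071 ] [   5    7   42   40 1254] [ 0.4549 -0.3795  0.04  ]
med [382.4526 242.2895] [  6   6  22  22 380] [ 0.4677 -0.247   0.042 ]
```

View pics/a.png

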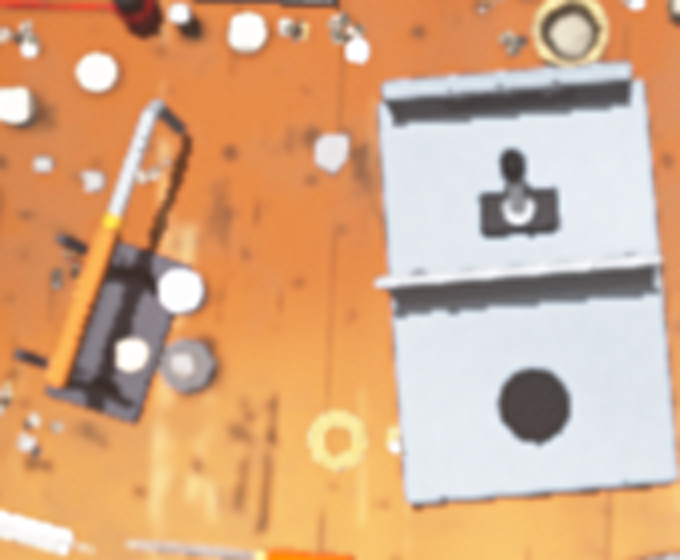

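View pics/b.png

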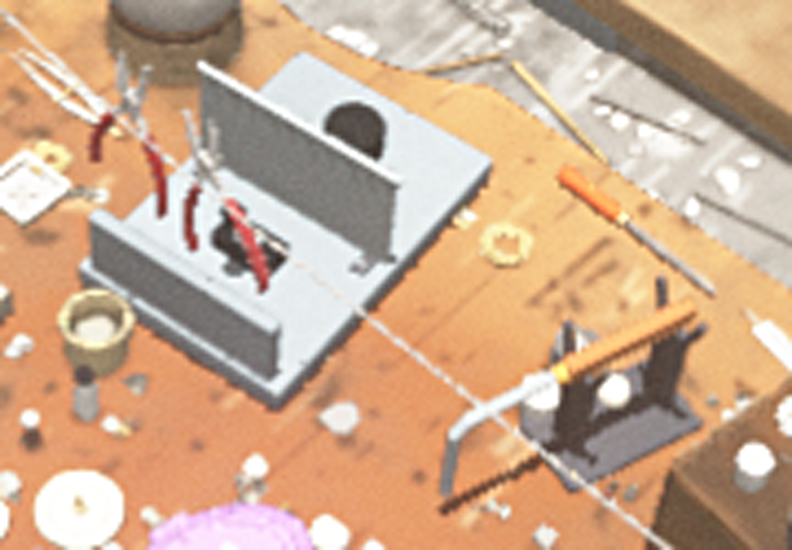

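The zooms show the pad disc, the guard edge, the lever leaning back and the orange handle on its forks with the hook at the far end. Next I'll turn those pixels into poses.

```bash
python3 - <<'E'
from h import *
np.set_printoptions(precision=4,suppress=True)
f=grab("top"); w=grab("wrist"); print(np.array(w["tool_from_camera"]),w["intrinsics"][0][0],w["k1"],manip.nose_length)
c=lambda u,v:(120+(u+.5)/4-.5,140+(v+.5)/4-.5)
A=onz(f,*c(378,284),.134);B=onz(f,*c(660,262),.134);print("guard",A,B,(A+B)/2,np.linalg.norm(A-B),"yaw",np.degrees(np.arctan2(A[0]-B[0],B[1]-A[1])))
for p in((408,502),(675,480)):print("deck",onz(f,*c(*p),.03))
r=[onz(f,*c(*p),.109) for p in((57,383),(112,220),(157,103))]
print("rod",r,[np.degrees(np.arctan2(*(r[i]-r[0])[1::-1])) for i in(1,2)],np.linalg.norm(r[1]-r[0]),np.linalg.norm(r[2]-r[0]),(r[0]+r[1])/2)
print("lever end",onz(f,*c(513,152),.104)," vice",onz(f,329.5,243,.1))
E
```

```text
[[ 0.     -0.9593 -0.2825  0.0716]
 [ 1.      0.0002 -0.0005  0.    ]
 [ 0.0005 -0.2825  0.9593 -0.1308]
 [ 0.      0.      0.      1.    ]] 319.39062764734496 0.0005442010267643304 0.011
guard [0.5316 0.2069 0.134 ] [0.5504 0.025  0.134 ] [0.541 0.116 0.134] 0.182895661036245 yaw -174.11234953677499
deck [0.3954 0.1932 0.03  ]
deck [0.415  0.0102 0.03  ]
rod [array([0.4644, 0.4189, 0.109 ]), array([0.5737, 0.3886, 0.109 ]), array([0.6536, 0.3631, 0.109 ])] [np.float64(-15.450458247126829), np.float64(-16.42502879505378)] 0.11339599740507861 0.19726846776855825 [0.519  0.4037 0.109 ]
lever end [0.6267 0.1242 0.104 ]  vice [ 0.4577 -0.0956  0.1   ]
```

Pad + 80 mm lands within 1 mm of the guard's middle (yaw about +5.9°), and the lever and rod lengths match what was given. Now I'll move to a view above the medallion.

```bash
python3 -m crank '{"claw":[1,1,1,1,1,1,1,1,1,1,1,1],"linear":[[0.49,-0.76,0.1],[0.49,-0.76,0.1],[0.49,-0.76,0.1],[0.49,-0.76,0.1],[0.49,-0.76,0.1],[0.49,-0.76,0.1],[0.49,-0.76,0.1],[0.49,-0.76,0.1],[0.49,-0.76,0.1],[0.49,-0.76,0.1],[0.49,-0.76,0.1],[0.49,-0.76,0.1]],"dr":[[0,0,0],[0,0,0],[0,0,0],[0,0,0],[0,0,0],[0,0,0],[0,0,0],[0,0,0],[0,0,0],[0,0,0],[0,0,0],[0,0,0]]}' 40
```

```text
t: 1.6
tool_pos: [0.4517, 0.1731, 0.3029]
tcp_rot: [[-0.97, 0.241, 0.001], [0.241, 0.97, 0.001], [-0.001, 0.001, -1.0]]
ft_force: [0.1, 1.0, 0.1]
grip_width: 1.0
grasp_force: 0.0
```

```bash
python3 -m crank '{"claw":[1,1,1,1,1,1,1,1,1,1,1,1],"linear":[[0.3,-0.8,0],[0.2,-0.9,0],[0,-0.9,0],[0,-0.9,0],[0,-0.9,0],[0,-0.9,0],[0,-0.9,0],[0,-0.9,-0.2],[0,-0.9,-0.3],[0,-0.5,-0.4],[0,0,-0.5],[0,0,0]],"dr":[[0,0,0],[0,0,0],[0,0,0],[0,0,0],[0,0,0],[0,0,0],[0,0,0],[0,0,0],[0,0,0],[0,0,0],[0,0,0],[0,0,0]]}'; python3 -c "
from bench import state;s=state();print(s['qpos'].round(2),s['tool_pos'].round(4),s['tcp_rot'].round(3).tolist())"
```

```text
t: 2.8
tool_pos: [0.4738, -0.2499, 0.2296]
tcp_rot: [[-0.97, 0.243, -0.005], [0.243, 0.97, 0.002], [0.006, 0.0, -1.0]]
ft_force: [-0.1, 0.2, 0.3]
grip_width: 0.996
grasp_force: 0.0
[ 0.    0.39  0.51  1.87 -0.23  0.94  1.94] [ 0.4738 -0.2499  0.2296] [[-0.97, 0.243, -0.005], [0.243, 0.97, 0.002], [0.006, 0.0, -1.0]]
```

```bash
python3 - <<'E'
from h import *
w=grab("wrist"); save(w,"w1.png"); print(w["c"])
for X in((.4677,-.247,.042),(.4677,-.247+.0325,.042),(.4549,-.3795,.082)): print(proj(w,X))
E
```

```text
[ 0.40511126 -0.23278285  0.36079817]
(np.float64(275.11198879691443), np.float64(183.21802320414852))
(np.float64(306.40258482213034), np.float64(175.5141693666317))
(np.float64(130.84246120937368), np.float64(213.23220934916904))
```

View pics/w1.png

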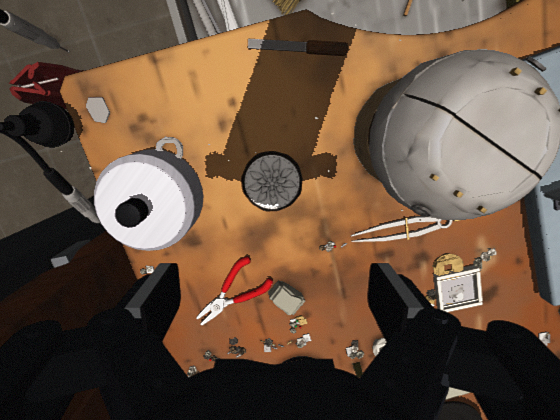

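Wrist view: medallion centred at (271,181), cover at (147,200) with its knob at (132,210), vice on the right, and pliers and dividers beyond. The predicted pixels agree.

```bash
cat > meas.py <<'E'
from h import *
np.set_printoptions(precision=4,suppress=True)
def ell(mask,x0,x1,y0,y1):
    k=np.ascontiguousarray(mask[y0:y1,x0:x1].astype(np.uint8))
    cs,_=cv2.findContours(k,cv2.RETR_EXTERNAL,cv2.CHAIN_APPROX_NONE); c=max(cs,key=cv2.contourArea)
    e=cv2.fitEllipse(cv2.convexHull(c)); return np.array(e[0])+[x0,y0],e[1]
def win(w,X,r): 
    u,v=proj(w,X); return [int(max(0,t)) for t in(u-r,u+r,v-r,v+r)]
E
python3 - <<'E'
from meas import *
w=grab("wrist"); hsv=cv2.cvtColor(np.ascontiguousarray(w["pixels"]),cv2.COLOR_RGB2HSV)
lo=(hsv[:,:,1]<85)
c,a=ell(lo,*win(w,(.4677,-.247,.042),42)); print("med lowsat",c,a,onz(w,*c,.042), 319.4/(.361-.042)*.065)
c,a=ell(lo&(hsv[:,:,2]>0),85,207,145,255); print("cover",c,a,onz(w,*c,.03))
c,a=ell(hsv[:,:,2]<60,105,160,185,237); print("knob",c,a,onz(w,*c,.082),onz(w,*c,.075))
v=hsv[181,232:310]; print(v[:,1:].tolist())
E
```

```text
med lowsat [271.2285 178.7719] (58.56528091430664, 58.89800262451172) [ 0.4643 -0.2497  0.042 ] 65.08150470219435
cover [131.9433 194.8172] (115.8069839477539, 142.96063232421875) [ 0.4474 -0.3991  0.03  ]
knob [131.5711 209.9055] (26.66521644592285, 33.45806884765625) [ 0.4541 -0.3785  0.082 ] [ 0.4553 -0.3821  0.075 ]
[[149, 211], [148, 210], [145, 214], [148, 210], [146, 213], [150, 211], [148, 213], [150, 214], [149, 181], [161, 73], [255, 6], [57, 18], [26, 78], [27, 95], [15, 102], [14, 113], [21, 120], [21, 119], [19, 118], [17, 117], [27, 115], [19, 106], [15, 103], [18, 101], [13, 102], [17, 90], [24, 64], [18, 56], [22, 69], [27, 86], [19, 93], [28, 92], [17, 88], [24, 65], [17, 73], [15, 83], [18, 85], [26, 80], [19, 106], [25, 122], [12, 103], [25, 83], [24, 74], [16, 82], [13, 80], [33, 61], [24, 53], [25, 61], [17, 73], [18, 70], [17, 73], [15, 70], [20, 88], [21, 111], [21, 119], [20, 116], [23, 111], [10, 105], [26, 109], [29, 113], [18, 97], [22, 82], [19, 94], [19, 109], [18, 112], [20, 115], [20, 77], [36, 28], [99, 18], [144, 99], [149, 194], [149, 203], [147, 205], [150, 204], [154, 202], [148, 203], [150, 201], [149, 202]]
```

```bash
python3 -m crank '{"claw":[1,1,1,1,1,1,1,1],"linear":[[-0.16,0,-0.4],[0,0,-0.6],[0,0,-0.6],[0,0,-0.6],[0,0,-0.3],[0,0,0],[0,0,0],[0,0,0]],"dr":[[0,0,0],[0,0,0],[0,0,0],[0,0,0],[0,0,0],[0,0,0],[0,0,0],[0,0,0]]}'; python3 - <<'E'
from meas import *
w=grab("wrist"); save(w,"w2.png"); hsv=cv2.cvtColor(np.ascontiguousarray(w["pixels"]),cv2.COLOR_RGB2HSV)
m=(hsv[:,:,1]<85)|(hsv[:,:,2]<60)
W=win(w,(.466,-.249,.042),64); print(W)
c,a=ell(m,*W); print("med",c,a,onz(w,*c,.042))
e=[onz(w,c[0]+s*a[0]/2,c[1],.042) for s in(-1,1)]; print(np.linalg.norm(e[1]-e[0]))
c,a=ell((hsv[:,:,1]<85)&(hsv[:,:,2]>45),*W); print("ros",c,a,onz(w,*c,.042)); print(state()["tool_pos"])
E
```

```text
t: 3.7
tool_pos: [0.4692, -0.2507, 0.109]
tcp_rot: [[-0.97, 0.241, 0.003], [0.241, 0.971, -0.001], [-0.003, -0.0, -1.0]]
ft_force: [0.1, 0.4, 0.6]
grip_width: 1.001
grasp_force: 0.0
[211, 339, 159, 287]
med [273.5021 218.126 ] (88.67224884033203, 93.2187271118164) [ 0.4621 -0.2492  0.042 ]
0.05768385320621947
ros [273.4435 220.4228] (80.1800765991211, 84.38776397705078) [ 0.4636 -0.2496  0.042 ]
[ 0.469  -0.2507  0.1088]
```

View pics/w2.png

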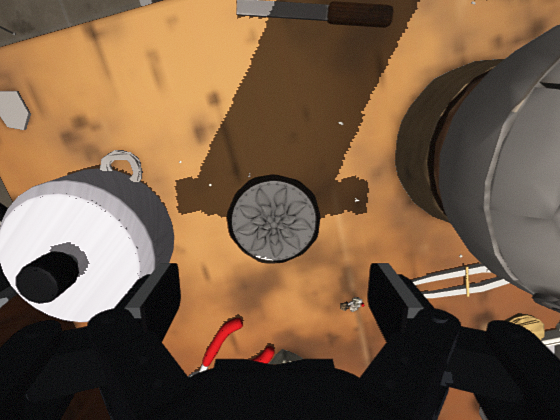

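The disc spans columns 229–319 and rows 176–262, and the fingers are at the bottom corners. It looks a little small for 65 mm, so I'll triangulate its height before descending.

```bash
python3 - <<'E'
from meas import *
w=grab("wrist"); t=grab("top"); g=grab("scene")
print("wrist-top",tri(w,(273.5,218.5),t,(382.45,242.29)))
print("proj scene",proj(g,(.463,-.249,.042)),proj(g,(.463,-.249,.015)))
h=cv2.cvtColor(np.ascontiguousarray(g["pixels"]),cv2.COLOR_RGB2HSV)
c,a=ell(h[:,:,1]<85,*win(g,(.463,-.249,.042),12)); print(c,a); print("wrist-scene",tri(w,(273.5,218.5),g,c))
# first wrist view
s=state();T=np.array(w["tool_from_camera"]);R1=np.array([[-.97,.243,-.005],[.243,.97,.002],[.006,0,-1]])
w1=dict(w);w1["Rc"]=R1@T[:3,:3];w1["c"]=R1@T[:3,3]+[.4738,-.2499,.2296]
print("wrist-wrist",tri(w1,(271.2,181),w,(273.5,218.5)))
E
```

```text
wrist-top (array([ 0.4696, -0.2513,  0.019 ]), np.float64(0.0006237054417169663))
proj scene (np.float64(249.31379236519214), np.float64(185.37821753042354)) (np.float64(249.60239248842765), np.float64(190.5142773689558))
[248.3373 187.3626] (11.86864185333252, 15.634861946105957)
wrist-scene (array([ 0.4658, -0.2507,  0.0321]), np.float64(0.0017943848542699241))
wrist-wrist (array([ 0.4683, -0.251 ,  0.0224]), np.float64(0.0005383287292159122))
```

```bash
python3 -m crank '{"claw":[1,1,1,1,1,0.4,0.4,0.4,0.4,0.4,0.4],"linear":[[-0.06,0.01,-0.6],[0,0,-0.6],[0,0,-0.4],[0,0,-0.06],[0,0,0],[0,0,0],[0,0,0],[0,0,0],[0,0,0],[0,0,0],[0,0,0]],"dr":[[0,0,0],[0,0,0],[0,0,0],[0,0,0],[0,0,0],[0,0,0],[0,0,0],[0,0,0],[0,0,0],[0,0,0],[0,0,0]]}' 40; python3 - <<'E'
from meas import *
s=state(); print(s["tool_pos"],s["grip_width"]*85,s["grasp_force"],s["ft_force"])
w=grab("wrist"); save(w,"w3.png"); hsv=cv2.cvtColor(np.ascontiguousarray(w["pixels"]),cv2.COLOR_RGB2HSV)
print(proj(w,s["tool_pos"]))
E
```

```text
t: 5.0
tool_pos: [0.4659, -0.2502, 0.026]
tcp_rot: [[-0.97, 0.241, 0.002], [0.241, 0.97, -0.001], [-0.002, -0.0, -1.0]]
ft_force: [-1.1, 1.5, 9.9]
grip_width: 0.704
grasp_force: 27.5
[ 0.4659 -0.2502  0.026 ] 59.878998474673416 27.508136437973008 [-1.1205  1.4668  9.878 ]
(np.float64(273.79996034942286), np.float64(279.0131207839954))
```

```bash
python3 -m crank '{"claw":[-1,-1,-1,-1],"linear":[[0,0,0],[0,0,0],[0,0,0.04],[0,0,0]],"dr":[[0,0,0],[0,0,0],[0,0,0],[0,0,0]]}' 40; python3 - <<'E'
from meas import *
w=grab("wrist"); save(w,"w3.png")
E
```

```text
t: 5.45
tool_pos: [0.4655, -0.2499, 0.0271]
tcp_rot: [[-0.97, 0.241, 0.001], [0.241, 0.97, -0.001], [-0.002, -0.0, -1.0]]
ft_force: [0.7, -0.4, -0.2]
grip_width: 0.694
grasp_force: 43.1
```

View pics/w3.png

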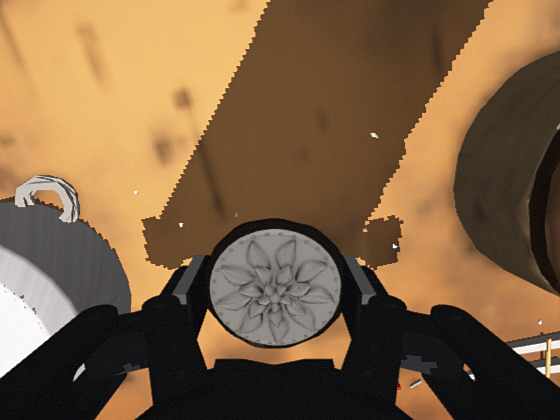

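The medallion is gripped square between the pads, with the rosette centred near (276,288). I'll compute its offset from the TCP, lift, and carry it over the vice.

```bash
cat > off.py <<'E'
from meas import *
w=grab("wrist"); s=state(); hsv=cv2.cvtColor(np.ascontiguousarray(w["pixels"]),cv2.COLOR_RGB2HSV)
m=cv2.morphologyEx(((hsv[:,:,1]<60)&(hsv[:,:,2]>70)).astype(np.uint8),cv2.MORPH_CLOSE,np.ones((5,5)))
c,a=ell(m,203,347,222,352); p=onz(w,*c,s["tool_pos"][2]+.016)
print(c,a,p,"off world",p-s["tool_pos"],s["tool_pos"])
E
python3 off.py; python3 -m crank '{"claw":[-1,-1,-1,-1,-1,-1,-1,-1,-1,-1,-1,-1],"linear":[[0,0,0.3],[0,0,0.8],[0,0,0.9],[0,0,0.9],[0,0,0.9],[0,0.4,0.5],[0,0.8,0],[0,0.9,0],[0,0.9,0],[0,0.9,0],[0,0.9,0],[0,0.9,0]],"dr":[[0,0,0],[0,0,0],[0,0,0],[0,0,0],[0,0,0],[0,0,0],[0,0,0],[0,0,0],[0,0,0],[0,0,0],[0,0,0],[0,0,0]]}'; python3 off.py
```

```text
[274.7768 286.8701] (116.60292053222656, 131.3235321044922) [ 0.4604 -0.2482  0.0426] off world [-0.0047  0.0015  0.016 ] [ 0.4651 -0.2497  0.0266]
t: 6.75
tool_pos: [0.4644, 0.0368, 0.2423]
tcp_rot: [[-0.97, 0.242, 0.001], [0.242, 0.97, 0.0], [-0.001, 0.001, -1.0]]
ft_force: [1.0, -0.7, -0.6]
grip_width: 0.693
grasp_force: 43.5
[272.9989 304.4059] (143.87525939941406, 152.16864013671875) [0.4672 0.0357 0.258 ] off world [ 0.0029 -0.0096  0.016 ] [0.4643 0.0454 0.242 ]
```

```bash
python3 - <<'E'
from meas import *
w=grab("wrist"); save(w,"w4.png"); s=state(); print(s["tool_pos"],proj(w,(.4624,.1071,.055)),proj(w,(.541,.116,.134)))
A=np.array(w["pixels"]);hsv=cv2.cvtColor(np.ascontiguousarray(A),cv2.COLOR_RGB2HSV)
E
```

```text
[0.4644 0.0418 0.2419] (np.float64(332.39109065561604), np.float64(173.0120739086438)) (np.float64(377.22147111561844), np.float64(277.885981370054))
```

View pics/w4.png

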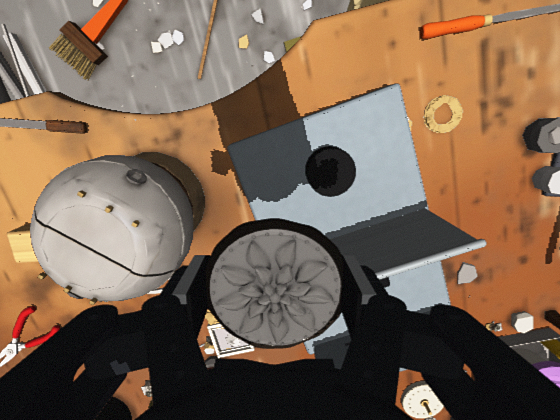

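The pad is at (330,171), within 2 px of the prediction and of the right size. That leaves the medallion's height in the fingers uncertain, so I'll lower it onto the pad by feel.

```bash
python3 -m crank '{"claw":[-1,-1,-1,-1,-1,-1,-1,-1,-1,-1,-1,-1],"linear":[[0,0.64,0],[0,0.64,0],[-0.02,0,-0.2],[0,0,-0.6],[0,0,-0.8],[0,0,-0.8],[0,0,-0.6],[0,0,-0.24],[0,0,0],[0,0,0],[0,0,0],[0,0,0]],"dr":[[0,0,0],[0,0,0],[0,0,0],[0,0,0],[0,0,0],[0,0,0],[0,0,0],[0,0,0],[0,0,0],[0,0,0],[0,0,0],[0,0,0]]}'
```

```text
t: 8.05
tool_pos: [0.4649, 0.0995, 0.0806]
tcp_rot: [[-0.97, 0.241, 0.002], [0.241, 0.97, 0.001], [-0.002, 0.001, -1.0]]
ft_force: [1.5, 0.0, -1.2]
grip_width: 0.696
grasp_force: 43.6
```

```bash
python3 -m crank '{"claw":[-1,-1,-1,-1,-1],"linear":[[0,0,-0.06],[0,0,-0.06],[0,0,-0.06],[0,0,-0.06],[0,0,0]],"dr":[[0,0,0],[0,0,0],[0,0,0],[0,0,0],[0,0,0]]}' | egrep "pos|ft"; python3 -m crank '{"claw":[-1,-1,-1,-1],"linear":[[0,0,-0.06],[0,0,-0.06],[0,0,0],[0,0,0]],"dr":[[0,0,0],[0,0,0],[0,0,0],[0,0,0]]}'| egrep "pos|ft"
```

```text
tool_pos: [0.4636, 0.0992, 0.0668]
ft_force: [0.1, -0.4, -1.4]
tool_pos: [0.464, 0.0993, 0.0613]
ft_force: [0.4, 0.8, -0.6]
```

```bash
python3 -m crank '{"claw":[-1,-1,-1,-1,-1],"linear":[[0.04,0.11,0],[0,0,-0.05],[0,0,-0.05],[0,0,0],[0,0,0]],"dr":[[0,0,0],[0,0,0],[0,0,0],[0,0,0],[0,0,0]]}' | egrep "pos|ft"; python3 -m crank '{"claw":[-1,-1,-1,-1],"linear":[[0,0,-0.04],[0,0,-0.04],[0,0,0],[0,0,0]],"dr":[[0,0,0],[0,0,0],[0,0,0],[0,0,0]]}'| egrep "pos|ft"
```

```text
tool_pos: [0.4657, 0.1046, 0.0561]
ft_force: [0.7, 0.3, -0.3]
tool_pos: [0.4659, 0.1047, 0.0522]
ft_force: [0.3, 0.2, -0.6]
```

```bash
python3 -m crank '{"claw":[-1,-1,-1],"linear":[[0,0,-0.03],[0,0,0],[0,0,0]],"dr":[[0,0,0],[0,0,0],[0,0,0]]}' | egrep "pos|ft"; python3 -m crank '{"claw":[-1,-1,-1],"linear":[[0,0,-0.03],[0,0,0],[0,0,0]],"dr":[[0,0,0],[0,0,0],[0,0,0]]}'| egrep "pos|ft"; python3 -m crank '{"claw":[-1,-1,-1],"linear":[[0,0,-0.03],[0,0,0],[0,0,0]],"dr":[[0,0,0],[0,0,0],[0,0,0]]}'| egrep "pos|ft"
```

```text
tool_pos: [0.466, 0.1048, 0.0513]
ft_force: [-2.3, -0.7, 8.8]
tool_pos: [0.4661, 0.1048, 0.0509]
ft_force: [-7.2, -0.8, 25.7]
tool_pos: [0.4663, 0.1048, 0.0502]
ft_force: [-9.7, -3.0, 38.3]
```

```bash
python3 -m crank '{"claw":[-1,-1,1,1,1,1,1,1,1,1,1,1],"linear":[[0,0,0.07],[0,0,0],[0,0,0],[0,0,0],[0,0,0],[0,0,0.2],[0,0,0.6],[0,0,0.9],[0,0,0.9],[0,0,0.6],[0,0,0.2],[0,0,0]],"dr":[[0,0,0],[0,0,0],[0,0,0],[0,0,0],[0,0,0],[0,0,0],[0,0,0],[0,0,0],[0,0,0],[0,0,0],[0,0,0],[0,0,0]]}'; python3 - <<'E'
from meas import *
s=state();print(s["qpos"])
w=grab("wrist"); save(w,"w5.png"); print(proj(w,(.4617,.106,.067)))
hsv=cv2.cvtColor(np.ascontiguousarray(w["pixels"]),cv2.COLOR_RGB2HSV)
m=(hsv[:,:,2]<175)
W=win(w,(.4617,.106,.067),55)
c,a=ell(m,*W);print("disc",c,a,onz(w,*c,.067))
u,v=[int(round(t)) for t in c]; print(hsv[v,u-50:u+50:2,2].tolist(),hsv[v-50:v+50:2,u,2].tolist())
E
```

```text
t: 11.95
tool_pos: [0.4666, 0.1051, 0.2226]
tcp_rot: [[-0.97, 0.241, 0.003], [0.241, 0.97, 0.001], [-0.002, 0.002, -1.0]]
ft_force: [-0.0, 0.4, -1.0]
grip_width: 1.002
grasp_force: 0.0
[-0.6477  0.2788  0.394   2.0203 -0.1402  0.8648  1.1506]
(np.float64(273.1782863390607), np.float64(190.59082016176833))
disc [269.4047 168.4903] (106.67228698730469, 119.13282012939453) [0.4411 0.1076 0.067 ]
[70, 75, 72, 70, 67, 68, 67, 69, 71, 71, 66, 67, 67, 69, 71, 72, 71, 19, 15, 16, 69, 123, 121, 114, 118, 120, 122, 125, 122, 122, 117, 96, 120, 131, 80, 16, 15, 12, 39, 78, 74, 74, 72, 75, 75, 72, 71, 77, 71, 79] [82, 54, 72, 76, 74, 72, 73, 69, 73, 73, 76, 75, 72, 72, 71, 69, 72, 70, 69, 68, 73, 18, 17, 20, 131, 120, 127, 127, 124, 111, 106, 109, 83, 116, 123, 115, 81, 106, 85, 98, 127, 57, 83, 103, 108, 115, 119, 118, 255, 252]
```

View pics/w5.png

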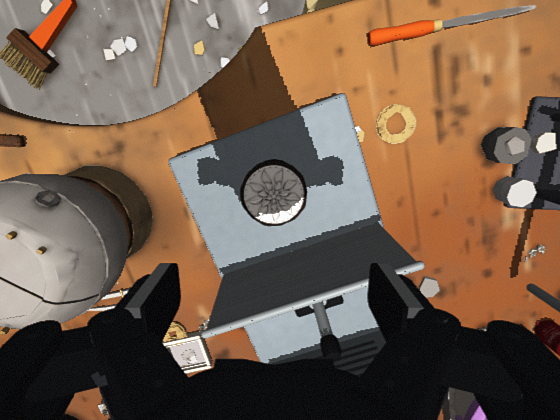

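The medallion lies face up on the pad: columns 241–306, rows 159–226, about 2 px from the predicted pad centre. Next is the cover.

```bash
python3 -m crank '{"claw":[1,1,1,1,1,1,1,1,1,1,1,1],"linear":[[0,-0.6,0],[0,-0.9,0],[0,-0.9,0],[0,-0.9,0],[0,-0.9,0],[0,-0.9,0],[0,-0.9,0],[0,-0.9,0],[-0.04,-0.9,0],[-0.1,-0.9,0],[-0.1,-0.9,0],[0,-0.1,0]],"dr":[[0,0,0],[0,0,0],[0,0,0],[0,0,0],[0,0,0],[0,0,0],[0,0,0],[0,0,0],[0,0,0],[0,0,0],[0,0,0],[0,0,0]]}'; python3 -m crank '{"claw":[0,0,0],"linear":[[0,0,0],[0,0,0],[0,0,0]],"dr":[[0,0,0],[0,0,0],[0,0,0]]}'; python3 - <<'E'
from meas import *
s=state();print(s["qpos"])
t=grab("top");w=grab("wrist"); save(w,"w6.png"); print("knob pred",proj(w,(.4549,-.379,.082)))
hsv=cv2.cvtColor(np.ascontiguousarray(w["pixels"]),cv2.COLOR_RGB2HSV)
c,a=ell(hsv[:,:,2]<70,*win(w,(.4549,-.379,.082),32));print("knob",c,a,onz(w,*c,.076),"at82",onz(w,*c,.082))
# medallion on pad, in top view
h=cv2.cvtColor(np.ascontiguousarray(t["pixels"]),cv2.COLOR_RGB2HSV)
u,v=proj(t,(.4624,.1071,.067)); print("pred",u,v)
c,a=ell(h[:,:,2]<200,*win(t,(.4624,.1071,.067),15)); print("med top",c,a,onz(t,*c,.067))
b=t["pixels"][int(v)-20:int(v)+20,int(u)-25:int(u)+25]; b=cv2.resize(b,None,fx=8,fy=8,interpolation=cv2.INTER_CUBIC)
q=cv2.resize(w["pixels"][120:300,180:380],None,fx=1.7778,fy=1.7778)
cv2.imwrite("pics/c.png",np.hstack([b,q[:320]])[:,:,::-1]); print(b.shape,q.shape)
E
```

```text
t: 13.2
tool_pos: [0.4499, -0.3863, 0.2194]
tcp_rot: [[-0.968, 0.249, -0.004], [0.249, 0.968, -0.003], [0.003, -0.004, -1.0]]
ft_force: [-1.3, -0.4, 0.4]
grip_width: 1.001
grasp_force: 0.0
t: 13.5
tool_pos: [0.4544, -0.3781, 0.2204]
tcp_rot: [[-0.971, 0.239, -0.001], [0.239, 0.971, 0.002], [0.001, 0.002, -1.0]]
ft_force: [0.5, 0.3, -0.4]
grip_width: 0.519
grasp_force: 0.0
[ 0.229   0.5046  0.5335  1.7436 -0.302   0.9777  2.2086]
knob pred (np.float64(272.93100498406477), np.float64(201.6710327392251))
knob [267.6828 201.0923] (27.384538650512695, 29.862184524536133) [ 0.4548 -0.3838  0.076 ] at82 [ 0.4533 -0.3833  0.082 ]
pred 253.0596384045476 240.4491676117602
med top [253.8629 238.8846] (24.042224884033203, 24.65736961364746) [0.4667 0.1051 0.067 ]
(320, 400, 3) (320, 356, 3)
```

View pics/c.png

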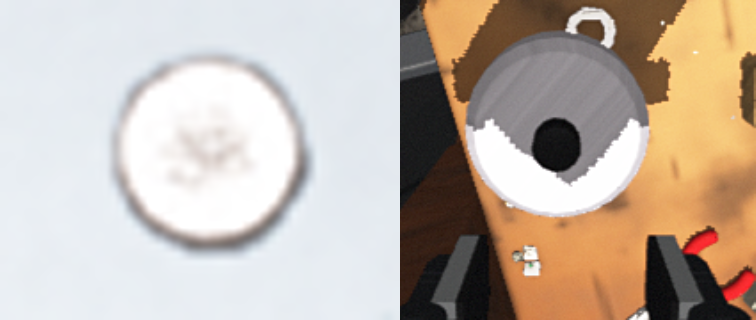

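Left crop: the medallion's centre in the top view is at (253.7,238.6), roughly 3 mm from the pad's middle, which is acceptable. Right crop: the knob is at about (268,201) in the wrist picture, centred on the cover. That was my last view, so from here I work with numbers only. Now I grasp the knob.

```bash
python3 -m crank '{"claw":[0,0,0,0,0,0,0,0,-1,-1,-1,-1],"linear":[[0.01,-0.1,-0.2],[0,0,-0.6],[0,0,-0.8],[0,0,-0.7],[0,0,-0.5],[0,0,-0.16],[0,0,0],[0,0,0],[0,0,0],[0,0,0],[0,0,0],[0,0,0]],"dr":[[0,0,0],[0,0,0],[0,0,0],[0,0,0],[0,0,0],[0,0,0],[0,0,0],[0,0,0],[0,0,0],[0,0,0],[0,0,0],[0,0,0]]}' 60; python3 -m crank '{"claw":[-1,-1],"linear":[[0,0,0],[0,0,0]],"dr":[[0,0,0],[0,0,0]]}'
```

```text
t: 14.8
tool_pos: [0.4553, -0.3859, 0.0749]
tcp_rot: [[-0.97, 0.241, 0.002], [0.241, 0.97, -0.001], [-0.003, -0.001, -1.0]]
ft_force: [-1.6, 1.6, 7.1]
grip_width: 0.27
grasp_force: 58.7
t: 15.0
tool_pos: [0.4553, -0.3859, 0.0749]
tcp_rot: [[-0.97, 0.241, 0.002], [0.241, 0.97, -0.001], [-0.003, -0.001, -1.0]]
ft_force: [-0.1, 1.6, 6.4]
grip_width: 0.27
grasp_force: 58.7
```

```bash
python3 -m crank '{"claw":[-1,-1,-1,-1,-1,-1,-1,-1,-1,-1,-1,-1],"linear":[[0,0,0.3],[0,0,0.7],[0,0,0.9],[0,0,0.9],[0,0,0.8],[0,0.2,0.3],[0,0.5,0],[0,0.8,0],[0,0.9,0],[0,0.9,0],[0,0.9,0],[0,0.9,0]],"dr":[[0,0,0],[0,0,0],[0,0,0],[0,0,0],[0,0,0],[0,0,0],[0,0,0],[0,0,0],[0,0,0],[0,0,0],[0,0,0],[0,0,0]]}'; python3 -m crank '{"claw":[-1,-1,-1,-1,-1,-1,-1,-1,-1],"linear":[[0.05,0.9,0],[0.05,0.9,0],[0.05,0.9,0],[0.02,0.9,0],[0,0.8,0],[0,0.3,0],[0,0,0],[0,0,0],[0,0,0]],"dr":[[0,0,0],[0,0,0],[0,0,0],[0,0,0],[0,0,0],[0,0,0],[0,0,0],[0,0,0],[0,0,0]]}'
```

```text
t: 16.2
tool_pos: [0.4533, -0.1279, 0.2682]
tcp_rot: [[-0.97, 0.241, -0.0], [0.241, 0.97, 0.001], [0.001, 0.0, -1.0]]
ft_force: [2.1, 0.4, -1.5]
grip_width: 0.269
grasp_force: 59.1
t: 17.1
tool_pos: [0.4627, 0.1031, 0.2682]
tcp_rot: [[-0.97, 0.244, -0.0], [0.244, 0.97, -0.001], [0.0, -0.001, -1.0]]
ft_force: [-0.5, 0.1, -2.3]
grip_width: 0.272
grasp_force: 59.1
```

```bash
python3 -m crank '{"claw":[-1,-1,-1,-1,-1,-1,-1,-1,-1],"linear":[[0.02,0.08,-0.2],[0,0,-0.6],[0,0,-0.8],[0,0,-0.6],[0,0,-0.4],[0,0,-0.2],[0,0,-0.1],[0,0,0],[0,0,0]],"dr":[[0,0,0],[0,0,0],[0,0,0],[0,0,0],[0,0,0],[0,0,0],[0,0,0],[0,0,0],[0,0,0]]}'
```

```text
t: 18.0
tool_pos: [0.4646, 0.1088, 0.1241]
tcp_rot: [[-0.97, 0.242, 0.002], [0.242, 0.97, 0.001], [-0.001, 0.001, -1.0]]
ft_force: [-0.6, 0.6, -1.4]
grip_width: 0.266
grasp_force: 59.1
```

```bash
python3 -m crank '{"claw":[-1,-1,-1,-1,-1],"linear":[[-0.02,-0.03,-0.1],[0,0,-0.12],[0,0,-0.1],[0,0,0],[0,0,0]],"dr":[[0,0,0],[0,0,0],[0,0,0],[0,0,0],[0,0,0]]}' | egrep "pos|ft"; python3 -m crank '{"claw":[-1,-1,-1],"linear":[[0,0,-0.03],[0,0,0],[0,0,0]],"dr":[[0,0,0],[0,0,0],[0,0,0]]}'| egrep "pos|ft"; python3 -m crank '{"claw":[-1,-1,-1],"linear":[[0,0,-0.03],[0,0,0],[0,0,0]],"dr":[[0,0,0],[0,0,0],[0,0,0]]}'| egrep "pos|ft"
```

```text
tool_pos: [0.4628, 0.1072, 0.1071]
ft_force: [-0.1, -0.0, -2.0]
tool_pos: [0.463, 0.1073, 0.1058]
ft_force: [0.3, -0.3, -1.4]
tool_pos: [0.463, 0.1075, 0.1048]
ft_force: [-2.3, 0.2, 7.5]
```

```bash
python3 -m crank '{"claw":[0.1,0.1,0.1,0.1,0.1,0.1,0.1,0.1,0.1,0.1,0.1,0.1],"linear":[[0,0,0],[0,0,0],[0,0,0.2],[0,0,0.5],[0,0,0.8],[0,0,0.8],[0,0,0.6],[0.1,0.3,0.2],[0.2,0.8,0],[0.2,0.9,0],[0.2,0.9,0],[0.2,0.9,0]],"dr":[[0,0,0],[0,0,0],[0,0,0],[0,0,0],[0,0,0],[0,0,0],[0,0,0],[0,0,0],[0,0,0],[0,0,0],[0,0,0],[0,0,0]]}';  python3 -m crank '{"claw":[0.1,0.1,0.1,0.1,0.1,0.1],"linear":[[0.1,0.9,0],[0.1,0.9,0],[0,0.3,0],[0,0,0],[0,0,0],[0,0,0]],"dr":[[0,0,0],[0,0,0],[0,0,0],[0,0,0],[0,0,0],[0,0,0]]}'; python3 - <<'E'
from meas import *
s=state();print(s["qpos"])
t=grab("top");w=grab("wrist"); save(w,"w7.png")
h=cv2.cvtColor(np.ascontiguousarray(t["pixels"]),cv2.COLOR_RGB2HSV)
P=(.4632,.107,.112); print("knob pred",proj(t,P))
c,a=ell(h[:,:,2]<110,*win(t,P,9)); print("knob",c,a,onz(t,*c,.108))
hw=cv2.cvtColor(np.ascontiguousarray(w["pixels"]),cv2.COLOR_RGB2HSV)
for n,F,H in(("top",t,h),("wrist",w,hw)):
    O=((H[:,:,0]>10)&(H[:,:,0]<22)&(H[:,:,1]>170)&(H[:,:,2]>150)).astype(np.uint8)
    u=[proj(F,X) for X in((.4644,.4189,.109),(.5737,.3886,.109))]; print(n,u)
    for p in np.linspace(u[0],u[1],5): print(H[int(p[1]),int(p[0])-24:int(p[0])+25:(4 if n=="wrist" else 3)].tolist())
E
```

```text
t: 20.3
tool_pos: [0.5081, 0.2989, 0.2602]
tcp_rot: [[-0.97, 0.242, 0.001], [0.242, 0.97, 0.0], [-0.001, 0.0, -1.0]]
ft_force: [0.3, -0.0, 0.8]
grip_width: 0.547
grasp_force: 0.0
t: 20.9
tool_pos: [0.5187, 0.3999, 0.2597]
tcp_rot: [[-0.97, 0.244, 0.001], [0.244, 0.97, -0.001], [-0.001, -0.001, -1.0]]
ft_force: [0.3, -0.8, -0.0]
grip_width: 0.546
grasp_force: 0.0
[-0.9087  0.5382  0.2697  1.5187 -0.1521  1.1057  0.7173]
knob pred (np.float64(252.33240308202198), np.float64(238.6923739389002))Traceback (most recent call last):
  File "<stdin>", line 6, in <module>
  File "meas.py", line 6, in ell
    e=cv2.fitEllipse(cv2.convexHull(c)); return np.array(e[0])+[x0,y0],e[1]
cv2.error: OpenCV(4.12.0) /io/opencv/modules/imgproc/src/shapedescr.cpp:361: error: (-201:Incorrect size of input array) There should be at least 5 points to fit the ellipse in function 'fitEllipseNoDirect'
```

```bash
python3 - <<'E'
from meas import *
t=grab("top");w=grab("wrist"); save(w,"w7.png")
h=cv2.cvtColor(np.ascontiguousarray(t["pixels"]),cv2.COLOR_RGB2HSV)
hw=cv2.cvtColor(np.ascontiguousarray(w["pixels"]),cv2.COLOR_RGB2HSV)
V=h[228:252,242:264,2].astype(int); print(V[::1,::1])
for n,F,H in(("wrist",w,hw),):
    u=[proj(F,X) for X in((.4644,.4189,.109),(.5737,.3886,.109))]; print(n,u)
    for p in np.linspace(u[0],u[1],4): print(p,H[int(p[1]),int(p[0])-28:int(p[0])+29:4].tolist())
E
```

```text
[[255 255 255 255 255 255 255 255 255 255 255 255 255 255 255 255 255 255
  255 255 255 255]
 [255 255 255 255 255 255 255 255 255 255 255 255 255 255 255 255 255 255
  255 255 255 255]
 [255 255 255 255 255 255 255 255 255 255 255 255 255 255 255 255 255 255
  255 255 255 255]
 [255 255 255 255 255 255 255 255 255 255 255 255 255 255 255 255 255 255
  255 255 255 255]
 [255 255 255 255 255 255 255 255 255 255 255 255 255 255 255 255 255 255
  255 255 255 255]
 [255 255 255 255 255 255 255 255 255 255 255 255 255 255 255 255 255 255
  255 255 255 255]
 [255 255 255 255 255 255 255 255 241 216 213 234 255 255 255 255 255 255
  255 255 255 255]
 [255 255 255 255 255 255 255 224 146 118 117 135 194 251 255 255 255 255
  255 255 255 255]
 [255 255 255 255 255 255 228 134 108 107 109 109 122 187 253 255 255 255
  255 255 255 255]
 [255 255 255 255 255 255 172 107 109 114 116 114 110 136 235 255 255 255
  255 255 255 255]
 [255 255 255 255 255 251 158 106 113 116 119 117 113 123 212 255 255 255
  255 255 255 255]
 [255 255 255 255 255 254 169 109 113 116 120 118 114 121 207 255 255 255
  2
[... 1579 characters left out ...]
 50], [130, 16, 49], [120, 9, 54], [12, 161, 100], [12, 165, 119], [13, 171, 119], [13, 168, 114], [130, 16, 48], [0, 10, 52], [130, 15, 51], [126, 18, 143], [120, 14, 130], [13, 158, 206]]
[276.6987 214.2621] [[30, 1, 249], [127, 24, 136], [120, 20, 137], [120, 16, 78], [120, 36, 35], [13, 179, 100], [14, 176, 119], [12, 166, 118], [12, 166, 112], [110, 40, 38], [114, 21, 124], [124, 15, 139], [131, 15, 136], [126, 31, 116], [12, 162, 210]]
[275.5375 254.7338] [[12, 153, 180], [11, 155, 194], [12, 164, 214], [12, 168, 216], [13, 167, 217], [19, 171, 218], [25, 147, 253], [25, 145, 253], [18, 152, 226], [30, 4, 255], [26, 21, 243], [0, 0, 255], [12, 161, 200], [11, 157, 210], [12, 162, 209]]
```

The knob in the top view is at (252.1,238.75) against a predicted (252.3,238.7), so the cover is centred. Next, the handle's axis and ends.

```bash
python3 - <<'E'
from meas import *
w=grab("wrist"); H=cv2.cvtColor(np.ascontiguousarray(w["pixels"]),cv2.COLOR_RGB2HSV)
pts=[]
for v in range(140,222,4):
    r=(H[v,255:305,1]>90)&(H[v,255:305,2]>60); i=np.flatnonzero(r&(abs(np.arange(255,305)-278)<12)); pts.append(((i[0]+i[-1])/2+255,v,i[-1]-i[0]+1))
print(np.array(pts)[::3].tolist())
W=np.array([onz(w,u,v,.118) for u,v,_ in pts]); d=W[-1]-W[0]; k=np.polyfit(W[:,0],W[:,1],1); print("yaw",np.degrees(np.arctan(k[0])),"resid",np.std(W[:,1]-np.polyval(k,W[:,0])),"y at x=.519",np.polyval(k,.519))
for v in range(96,136,4): print(v,H[v,279].tolist(),end=" ")
print()
for v in range(226,290,4): print(v,H[v,276].tolist(),end=" ")
print(state()["tool_pos"])
for v in (116,120,124,128,244,248,252,256): print(v,onz(w,277,v,.118)[:2],end=" ")
E
```

```text
[[277.0, 140.0, 17.0], [276.5, 152.0, 16.0], [276.0, 164.0, 15.0], [275.5, 176.0, 16.0], [275.0, 188.0, 15.0], [274.5, 200.0, 16.0], [274.0, 212.0, 15.0]]
yaw -15.349223538685168 resid 0.0007983835167804283 y at x=.519 0.4020022097375826
96 [15, 140, 216] 100 [13, 141, 137] 104 [14, 129, 69] 108 [15, 131, 68] 112 [12, 136, 73] 116 [11, 141, 85] 120 [130, 16, 48] 124 [0, 0, 52] 128 [103, 35, 51] 132 [13, 163, 119] 
226 [12, 168, 114] 230 [12, 167, 107] 234 [16, 153, 252] 238 [16, 154, 245] 242 [16, 156, 244] 246 [16, 155, 245] 250 [17, 164, 238] 254 [25, 151, 252] 258 [24, 159, 254] 262 [100, 15, 207] 266 [100, 11, 204] 270 [97, 17, 196] 274 [101, 19, 189] 278 [101, 19, 184] 282 [99, 19, 172] 286 [11, 21, 167] [0.5182 0.4014 0.2596]
116 [0.4499 0.4209] 120 [0.453  0.4201] 124 [0.4561 0.4194] 128 [0.4592 0.4186] 244 [0.5595 0.3938] 248 [0.5633 0.3929] 252 [0.5672 0.3919] 256 [0.5711 0.3909]
```

```bash
python3 -m crank '{"claw":[0.1,0.1,0.1,0.1,0.1,0.1,0.1,0.1,0.1],"linear":[[-0.06,0.03,-0.2],[0,0,-0.6],[0,0,-0.8],[0,0,-0.7],[0,0,-0.5],[0,0,-0.3],[0,0,-0.07],[0,0,0],[0,0,0]],"dr":[[0,0,-0.21],[0,0,0],[0,0,0],[0,0,0],[0,0,0],[0,0,0],[0,0,0],[0,0,0],[0,0,0]]}'; python3 -m crank '{"claw":[-1,-1,-1,-1,-1],"linear":[[0,0,0],[0,0,0],[0,0,0],[0,0,0],[0,0,0]],"dr":[[0,0,0],[0,0,0],[0,0,0],[0,0,0],[0,0,0]]}' 90
```

```text
t: 22.05
tool_pos: [0.5158, 0.4044, 0.1022]
tcp_rot: [[-0.965, 0.263, 0.002], [0.263, 0.965, 0.002], [-0.001, 0.002, -1.0]]
ft_force: [0.7, -0.2, 0.7]
grip_width: 0.55
grasp_force: 0.0
t: 22.55
tool_pos: [0.5154, 0.4042, 0.102]
tcp_rot: [[-0.965, 0.263, 0.001], [0.263, 0.965, 0.001], [-0.001, 0.001, -1.0]]
ft_force: [-1.2, -0.0, 7.0]
grip_width: 0.149
grasp_force: 88.2
```

```bash
python3 -m crank '{"claw":[-1,-1,-1,-1,-1,-1,-1,-1,-1],"linear":[[0,0,0.2],[0,0,0.4],[0,0,0.6],[0,0,0.8],[0,0,0.6],[0,0,0.36],[0,0,0],[0,0,0],[0,0,0]],"dr":[[0,0,0],[0,0,0],[0,0,0],[0,0,0],[0,0,0],[0,0,0],[0,0,0],[0,0,0],[0,0,0]]}'; python3 -m crank '{"claw":[-1,-1,-1,-1,-1,-1,-1,-1,-1,-1,-1,-1],"linear":[[0,-0.4,0],[0,-0.6,0],[0,-0.7,0],[0,-0.7,0],[-0.02,-0.7,0],[-0.02,-0.7,0],[-0.02,-0.7,0],[-0.02,-0.6,0],[-0.02,-0.5,0],[0,-0.24,0],[0,0,0],[0,0,0]],"dr":[[0,0,0],[0,0,0.4],[0,0,0.5],[0,0,0.5],[0,0,0.5],[0,0,0.5],[0,0,0.5],[0,0,0.4],[0,0,0.22],[0,0,0],[0,0,0],[0,0,0]]}'
```

```text
t: 23.45
tool_pos: [0.514, 0.4032, 0.2471]
tcp_rot: [[-0.965, 0.263, -0.002], [0.263, 0.965, -0.002], [0.002, -0.002, -1.0]]
ft_force: [-0.1, 0.6, -1.5]
grip_width: 0.147
grasp_force: 87.7
t: 24.65
tool_pos: [0.5097, 0.1132, 0.2483]
tcp_rot: [[-0.995, -0.103, -0.001], [-0.103, 0.995, 0.0], [0.001, 0.001, -1.0]]
ft_force: [-0.3, 0.5, -1.0]
grip_width: 0.147
grasp_force: 87.7
```

```bash
cat > hook.py <<'E'
from meas import *
s=state(); p=np.array(s["tool_pos"]); R=np.array(s["tcp_rot"]); a=-R[:,0]
for n in("top","scene"):
    F=grab(n); old=cv2.imread(f"pics/{n}.png")[:,:,::-1].astype(int); D=abs(F["pixels"].astype(int)-old).max(2)>30
    b=p+[0,0,.007]; bend=proj(F,b+.145*a); tip=proj(F,b+.145*a-[0,0,.085]); mid=proj(F,b+.08*a)
    print(n,"pred bend",np.round(bend,1),"tip",np.round(tip,1),"mid",np.round(mid,1),"lever",np.round(proj(F,(.6267,.1242,.104)),1))
    x0=int(min(bend[0],tip[0],mid[0]))-9;y0=int(min(bend[1],tip[1],mid[1]))-9;x1=int(max(bend[0],tip[0],mid[0]))+10;y1=int(max(bend[1],tip[1],mid[1]))+10
    print(x0,y0); print("\n".join("".join(".#"[int(q)] for q in r) for r in D[y0:y1,x0:x1]))
E
python3 hook.py
```

```text
top pred bend [243.2 153.6] tip [245.3 161.9] mid [245.1 180.2] lever [247.9 177.6]
234 144
.....................
.....................
.....................
.....................
.....................
.....................
.....................
.....................
.....................
........###..........
.......#####.........
.......#####.........
.......######........
.......######........
........##..#.......#
.........#..#..######
..........#.#########
.........##.#########
........###.##.###..#
.......######.#######
.####################
#####################
#####################
#####################
##############.....##
####..........#######
...##################
#####################
#####################
#####################
#####################
#####################
#####################
#####################
#####################
##########.##########
##########.##########
##########.##########
##########.##########
#####################
###########.#########
#####################
##################.##
#####################
######.##############
##################
[... 1047 characters left out ...]
.....##
................................
................................
................................
................................
................................
................................
................................
................................
................................
................................
................................
................................
.........#......................
................................
................................
................................
................................
................................
............................##..
...........................#####
..........................######
```

The hook is within about 2 mm of where it should be: the bend reads (243.5,154.8) in the top view against a predicted (243.2,153.6). I'll lower it behind the lever.

```bash
python3 -m crank '{"claw":[-1,-1,-1,-1,-1,-1,-1,-1],"linear":[[0,0,-0.2],[0,0,-0.4],[0,0,-0.4],[0,0,-0.4],[0,0,-0.3],[0,0,-0.1],[0,0,0],[0,0,0]],"dr":[[0,0,0],[0,0,0],[0,0,0],[0,0,0],[0,0,0],[0,0,0],[0,0,0],[0,0,0]]}'; python3 hook.py | grep pred
```

```text
t: 25.55
tool_pos: [0.5103, 0.1121, 0.1592]
tcp_rot: [[-0.995, -0.103, 0.001], [-0.103, 0.995, 0.0], [-0.001, 0.0, -1.0]]
ft_force: [-0.4, -0.3, -0.8]
grip_width: 0.146
grasp_force: 87.7
top pred bend [245.8 162. ] tip [247.6 169.2] mid [247.6 186.9] lever [247.9 177.6]
scene pred bend [285.7 246.6] tip [285.5 263.5] mid [298.6 234.1] lever [291.  253.7]
```

```bash
python3 -m crank '{"claw":[-1,-1,-1,-1,-1,-1,-1,-1],"linear":[[-0.16,-0.016,0],[-0.16,-0.016,0],[-0.16,-0.016,0],[-0.16,-0.016,0],[-0.16,-0.016,0],[-0.16,-0.016,0],[-0.1,-0.01,0],[0,0,0]],"dr":[[0,0,0],[0,0,0],[0,0,0],[0,0,0],[0,0,0],[0,0,0],[0,0,0],[0,0,0]]}' | egrep "pos|ft"; python3 -m crank '{"claw":[-1,-1,-1,-1],"linear":[[-0.08,-0.008,0],[-0.06,-0.006,0],[0,0,0],[0,0,0]],"dr":[[0,0,0],[0,0,0],[0,0,0],[0,0,0]]}' | egrep "pos|ft"
```

```text
tool_pos: [0.4558, 0.1063, 0.1587]
ft_force: [0.5, -0.6, -0.5]
tool_pos: [0.4496, 0.1058, 0.1587]
ft_force: [-0.3, -0.2, -0.7]
```

```bash
for i in 1 2; do :; done; python3 -m crank '{"claw":[-1,-1,-1],"linear":[[-0.06,-0.006,0],[0,0,0],[0,0,0]],"dr":[[0,0,0],[0,0,0],[0,0,0]]}' | egrep "pos|ft"; python3 -m crank '{"claw":[-1,-1,-1],"linear":[[-0.06,-0.006,0],[0,0,0],[0,0,0]],"dr":[[0,0,0],[0,0,0],[0,0,0]]}' | egrep "pos|ft"; python3 hook.py | tee hk.txt | grep pred; python3 - <<'E'
from meas import *
F=grab("top"); V=F["pixels"][172:208,238:262].max(2); print("\n".join(" ".join("%3d"%q for q in r) for r in V))
E
```

```text
tool_pos: [0.4469, 0.1055, 0.1588]
ft_force: [-0.1, 0.5, -0.1]
tool_pos: [0.4451, 0.1053, 0.1592]
ft_force: [4.7, -0.0, -2.2]
top pred bend [247.7 187.1] tip [249.4 192.9] mid [249.5 212.4] lever [247.9 177.6]
scene pred bend [298.6 233.9] tip [297.9 251. ] mid [310.9 222. ] lever [291.  253.7]
242 242 242 242 242 241 242 242 243 243 243 243 243 242 242 243 243 243 244 243 243 242 242 242
242 242 242 243 242 241 242 242 243 243 244 243 242 243 242 243 244 244 244 243 243 243 243 243
242 242 242 242 242 242 242 242 242 243 243 243 243 242 242 243 243 244 244 244 243 243 243 243
242 242 242 242 243 243 243 243 242 243 243 243 242 243 243 243 243 244 244 244 244 244 244 244
242 242 242 242 242 242 242 243 243 242 242 242 243 242 242 243 243 243 243 243 244 243 244 244
242 242 242 242 243 242 242 243 243 242 242 242 242 242 243 243 243 244 244 244 243 243 244 244
243 242 243 242 242 243 242 243 243 242 242 242 241 243 243 243 244 244 244 243 243 243 244 244
243 242 242 242 242 242 242 243 242 243 242 242 242 242 243 244 244 243 243 244 244 243 244 244
243 242 243 243 242 242 242 242 242 
[... 1951 characters left out ...]
 245 244 244 244 244 245 245
243 243 243 244 244 244 244 242 237 236 243 242 206 123 159 234 245 244 243 243 243 244 244 245
243 243 242 242 242 242 242 242 237 230 242 244 214 130 132 199 241 244 242 242 243 243 241 242
242 242 241 241 242 242 242 242 234 225 242 247 221 139 121 175 234 236 234 231 231 228 219 225
242 241 242 242 242 242 242 242 235 227 243 249 224 141 120 150 191 191 179 158 153 161 161 173
241 242 242 241 242 242 242 242 235 226 243 250 225 144 126 136 149 147 137 112 116 142 151 162
236 238 240 240 242 243 242 240 232 218 241 248 215 148 147 153 152 152 142 119 119 154 165 172
233 238 242 243 246 246 237 231 217 199 219 219 178 143 154 167 163 163 158 139 124 161 174 175
```

```bash
python3 -m crank '{"claw":[-1,-1,-1],"linear":[[-0.04,-0.004,0],[0,0,0],[0,0,0]],"dr":[[0,0,0],[0,0,0],[0,0,0]]}' | egrep "pos|ft"; python3 - <<'E'
from meas import *
F=grab("top")
for n,d,z in(("on",.025,.104),("90%",.0312,.1075)): print(n,proj(F,(.5422+.9947*d,.1155+.1028*d,z)))
E
```

```text
tool_pos: [0.4445, 0.1053, 0.1595]
ft_force: [9.1, 0.1, -4.9]
on (np.float64(249.48527154727228), np.float64(199.76898880033158))
90% (np.float64(249.24929348471034), np.float64(197.24898787979336))
```

The lever is against its stop: the force rose to 9 N within 0.6 mm of travel, and the grip in the image sits where "on" should be. Now I'll back off, lift, and carry the rod back above its rest.

```bash
python3 -m crank '{"claw":[-1,-1,-1,-1,-1,-1,-1,-1,-1],"linear":[[0.2,0.02,0],[0.25,0.025,0],[0,0,0],[0,0,0.2],[0,0,0.5],[0,0,0.5],[0,0,0.4],[0,0,0.2],[0,0,0]],"dr":[[0,0,0],[0,0,0],[0,0,0],[0,0,0],[0,0,0],[0,0,0],[0,0,0],[0,0,0],[0,0,0]]}' | egrep "pos|ft"; python3 -m crank '{"claw":[-1,-1,-1,-1,-1,-1,-1,-1,-1,-1,-1,-1],"linear":[[0.05,0.4,0],[0.1,0.6,0],[0.1,0.7,0],[0.12,0.7,0],[0.12,0.7,0],[0.12,0.7,0],[0.12,0.7,0],[0.1,0.6,0],[0.1,0.5,0],[0.05,0.32,0],[0,0,0],[0,0,0]],"dr":[[0,0,0],[0,0,-0.4],[0,0,-0.5],[0,0,-0.5],[0,0,-0.5],[0,0,-0.5],[0,0,-0.5],[0,0,-0.4],[0,0,-0.22],[0,0,0],[0,0,0],[0,0,0]]}'; python3 - <<'E'
from meas import *
F=grab("top"); V=F["pixels"][174:206,240:258].max(2); print("\n".join(" ".join("%3d"%q for q in r) for r in V))
E
```

```text
tool_pos: [0.4647, 0.1074, 0.25]
ft_force: [0.5, -0.6, -1.6]
t: 30.05
tool_pos: [0.5128, 0.4021, 0.2474]
tcp_rot: [[-0.965, 0.263, -0.002], [0.263, 0.965, -0.002], [0.001, -0.003, -1.0]]
ft_force: [0.2, -0.4, -1.4]
grip_width: 0.146
grasp_force: 88.5
242 242 242 242 242 242 242 243 243 243 243 242 242 243 243 244 244 243
242 242 242 242 242 242 242 243 243 243 242 242 242 243 243 243 243 244
242 242 243 242 242 242 242 242 242 242 242 242 242 243 243 243 243 243
242 242 242 242 242 243 242 242 241 242 242 242 242 243 244 243 244 243
242 242 242 242 242 243 243 242 242 241 241 242 243 243 244 244 244 243
243 242 243 242 242 242 242 242 242 242 242 242 243 243 243 243 244 244
242 243 242 242 242 242 242 242 242 242 242 243 244 244 243 243 243 244
242 242 242 242 242 242 242 242 243 243 243 243 244 244 244 243 243 245
243 242 242 241 241 242 241 242 243 244 244 244 245 245 244 244 244 245
242 242 241 242 241 242 242 243 244 244 244 244 244 245 245 245 245 245
242 242 242 242 242 243 243 244 244 244 245 244 244 244 245 245 246 245
243 243 243 243 243 244 244 244 244 244 244 244 244 244 2
[... 754 characters left out ...]
 100  88  77  78  78  80  81  88  97 100  97  91  86
145  96  96  98  95  91  81  79  85  88  83  77  79  87  95  96  95  99
179 114  94  93  94  91  80  81  83  85  82  80  89 132 171 178 179 187
232 193 176 175 175 164 120  85  81  81  80  84 130 207 241 242 242 242
244 241 241 241 241 235 189 117  81  79  80  95 168 240 247 246 245 245
244 244 245 244 244 244 234 175 105  83  87 105 167 235 245 244 243 243
242 242 242 243 243 244 241 208 134 101 107 118 142 202 241 244 243 243
242 242 242 242 243 243 239 204 142 119 122 125 134 188 241 244 243 243
242 243 242 242 243 243 242 225 155 123 126 124 135 190 240 245 243 242
243 242 242 243 243 243 242 227 162 136 142 149 166 208 241 245 244 242
```

The lever leans towards the guard and the view of it is clear. A quick check of the rod's attitude before lowering.

```bash
python3 hook.py
```

```text
top pred bend [145.4 152. ] tip [153.5 160.2] mid [136.7 177.4] lever [247.9 177.6]
127 142
....................................
....................................
....................................
....................................
....................................
....................................
....................................
....................................
....................................
.................####...............
.................#####..............
................######..............
................#######.............
.................#######............
..................#######...........
.....................#####..........
.................#....#####.........
.............#..##.....#####........
.......................#####........
............##..#.......####........
............######........#.........
...........######...................
...........######...............#...
..........######..............####..
..........######.............######.
..........######............########
..........#####.............########
.........
[... 1977 characters left out ...]
..#
.........####.......................#.##
.........###......................#.####
........####....................########
........####....................########
........####..................##########
........####.................###########
........###.................############
.........##..................#######.#.#
..............................#####.....
............................#...........
....................##....#.............
..................#####.#...............
................########...............#
..............########.................#
............#########..................#
..........#########....................#
.........######.......................##
```

```bash
python3 -m crank '{"claw":[-1,-1,-1,-1,-1,-1,-1,-1],"linear":[[0.05,0.04,-0.2],[0,0,-0.4],[0,0,-0.6],[0,0,-0.5],[0,0,-0.3],[0,0,-0.2],[0,0,0],[0,0,0]],"dr":[[0,0,0],[0,0,0],[0,0,0],[0,0,0],[0,0,0],[0,0,0],[0,0,0],[0,0,0]]}'
```

```text
t: 31.0
tool_pos: [0.5165, 0.4055, 0.1396]
tcp_rot: [[-0.965, 0.263, 0.001], [0.263, 0.965, 0.001], [-0.001, 0.001, -1.0]]
ft_force: [-0.7, 0.7, -1.3]
grip_width: 0.145
grasp_force: 88.5
```

```bash
python3 -m crank '{"claw":[-1,-1,-1,-1,-1,-1],"linear":[[-0.02,-0.02,-0.2],[0,0,-0.2],[0,0,-0.2],[0,0,-0.08],[0,0,0],[0,0,0]],"dr":[[0,0,0],[0,0,0],[0,0,0],[0,0,0],[0,0,0],[0,0,0]]}'; python3 -m crank '{"claw":[-1,-1,-1],"linear":[[0,0,-0.04],[0,0,0],[0,0,0]],"dr":[[0,0,0],[0,0,0],[0,0,0]]}'
```

```text
t: 31.6
tool_pos: [0.5151, 0.4043, 0.1048]
tcp_rot: [[-0.965, 0.263, 0.0], [0.263, 0.965, 0.0], [-0.0, 0.0, -1.0]]
ft_force: [-0.2, -0.3, -0.9]
grip_width: 0.149
grasp_force: 88.5
t: 31.9
tool_pos: [0.515, 0.4043, 0.103]
tcp_rot: [[-0.965, 0.263, 0.0], [0.263, 0.965, 0.0], [-0.0, 0.0, -1.0]]
ft_force: [0.7, 0.8, -0.5]
grip_width: 0.146
grasp_force: 88.5
```

```bash
python3 -m crank '{"claw":[-1,-1,-1,-1],"linear":[[0,0,-0.03],[0,0,-0.01],[0,0,0],[0,0,0]],"dr":[[0,0,0],[0,0,0],[0,0,0],[0,0,0]]}' | egrep "pos|ft"; python3 -m crank '{"claw":[0.1,0.1,0.1,0.1,0.1,0.1,0.1,0.1,0.1,0.1,0.1],"linear":[[0,0,0],[0,0,0],[0,0,0],[0,0,0],[0,0,0.2],[0,0,0.4],[0,0,0.7],[0,0,0.9],[0,0,0.7],[0,0,0],[0,0,0]],"dr":[[0,0,0],[0,0,0],[0,0,0],[0,0,0],[0,0,0],[0,0,0],[0,0,0],[0,0,0],[0,0,0],[0,0,0],[0,0,0]]}'
```

```text
tool_pos: [0.5151, 0.4044, 0.102]
ft_force: [-2.5, -1.4, 7.7]
t: 33.4
tool_pos: [0.5153, 0.4045, 0.2472]
tcp_rot: [[-0.965, 0.263, 0.002], [0.263, 0.965, 0.002], [-0.001, 0.002, -1.0]]
ft_force: [-0.2, 0.3, -0.9]
grip_width: 0.547
grasp_force: 0.0
```

```bash
python3 - <<'E'
from meas import *
F=grab("scene"); old=cv2.imread("pics/scene.png")[:,:,::-1].astype(int); D=abs(F["pixels"].astype(int)-old).max(2)>30
d=np.array([.965,-.263,0]); o=np.array([.515,.4036,.109])
b=proj(F,o+.145*d); e=proj(F,o+.145*d-[0,0,.085]); r=proj(F,o-.05*d); print("bend",b,"tip",e,"rear",r)
x0,x1,y0,y1=int(min(b[0],e[0]))-8,int(r[0])+8,int(r[1])-8,int(e[1])+8
print(x0,y0);print("\n".join("".join(".#"[int(q)] for q in v[::2]) for v in D[y0:y1:2,x0:x1]))
w=grab("wrist"); H=cv2.cvtColor(np.ascontiguousarray(w["pixels"]),cv2.COLOR_RGB2HSV)
for v in range(150,222,16):
    r=(H[v,:,1]>90)&(H[v,:,2]>60); i=np.flatnonzero(r&(abs(np.arange(560)-276)<13)); print(v,(i[0]+i[-1])/2,len(i),onz(w,(i[0]+i[-1])/2,v,.118).round(4))
t=grab("top"); D=abs(t["pixels"].astype(int)-cv2.imread("pics/top.png")[:,:,::-1].astype(int)).max(2)>40
c=t["pixels"][228:252,242:264].max(2)<190; print("knob",np.argwhere(c).mean(0)+[228,242])
E
```

```text
bend (np.float64(343.2645822030044), np.float64(302.6767916989774)) tip (np.float64(340.73309260338874), np.float64(318.04679320300255)) rear (np.float64(395.08252874045326), np.float64(275.73041264510215))
332 267
.....................##############.
.....................########.####..
.....................########.####..
.....................########.####..
.....................#############..
.....................###########.#..
.....................#########..###.
......................######...#....
....................######.#....##..
..................#..###..##....##..
.................##...######....##..
................#...#.#####....###..
.................###.#....#....###..
............#.............#....###..
..........##.##................####.
........##.##.........#.....#..####.
.......#.#...........#....#####.##..
......#.#...............##########..
.....#.#..............############..
......#................#######.###..
......#...........#........#####....
....#.#......##.............###.....
....#.......................##......
....#.....#..#...............#......
........#..##.......................
.....#.#.##.........................
....##.##...........................
.....#..............................
....................................
....................................
150 274.5 18 [0.4712 0.4164 0.118 ]
166 275.0 17 [0.4837 0.4134 0.118 ]
182 274.0 17 [0.4962 0.4092 0.118 ]
198 274.5 16 [0.5094 0.406  0.118 ]
214 274.5 16 [0.5229 0.4024 0.118 ]
knob [238.8276 251.8103]
```

The rod is back within 1–2 mm of where it was, contacting the saddle at the same height as when I took it. The cover is still centred, the lever is on, and the gripper is clear of everything. I'm handing the job in.

```bash
python3 -c "
from bench import manip; print(manip.close_job())"
```

```text
the job is handed in; nothing more can be done
None
```

The job is handed in at about 34 s on the robot's clock: medallion face up on the pad (about 3 mm off centre), cover centred over it, lever pulled to its stop with the rod only, rod back in its rest hook down, no loose tool handled.

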